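# Feed tube caps through the tray gate in colour order

## Robot

A 6-joint arm with a two-finger parallel gripper is mounted at the origin on the work surface. World frame = base frame: x ahead of the robot, y to its left, z up, the work surface at z = 0. Lengths are in mm, angles in rad, forces in N, time in s.
With the tool pointing down it reaches from about 300 to 775 mm from the base axis. Payload 14.6 kg.
Tool frame: the origin (TCP) lies where the fingers leave the gripper's body, on its centre line; the fingertips stand 73 mm ahead of it and the grasp point (between the pads) lies 54 mm ahead of it; z points along the fingers, y is the direction in which the jaws open and shut (so a half turn about z gives the same grasp; the last joint's range is limited). The gripper opens to 85 mm and grips with 20 to 120 N. Pads are 22 mm wide; open, the fingers measure 114 mm over their backs; the gripper's body (76 mm by 85 mm) begins 54 mm behind the grasp point. The pads swing forward as they close: fully open they stand 13 mm farther back than shut.
Start: joints at [-1.251, 0.3, 1.521, -0, 1.321, -0.067], TCP at [207.467, -509.36, 303.881] pointing down, gripper open.
Joint ranges: [-3.03, 3.03], [-0.79, 2.21], [0.23, 2.52], [-1.04, 4.18], [0, 3.07], [-2.55, 2.55]. Speed limits (rad/s): [2.22, 2.22, 2.57, 3.14, 3.14, 3.14].

## Interface

Orientations are given as a unit quaternion [x, y, z, w].
In Python, from workcell import status, imaging, ticket gives the robot as it stands.
- The arm moves only by the tool step_arm, never from a script. Its argument "rows" is a list of rows, each a list of 5 numbers: the closure, from -1 (fully open) to 1 (shut), then the shift along the tool's x, y, z in mm, then the turn about the tool's z in rad. A call has 1 to 12 rows; each row is the pose to reach, as a shift and turn from the pose commanded when the call began, along the tool's axes at that moment; what a row does not reach only later rows make up. A row lasts 1/12 s, in which the tool goes at most 41.7 mm and 7.16 degrees, less where a joint would pass 70% of its speed; a pose out of reach is approached as far as the arm can. A call with a gripper value outside its range is refused whole. The fingers move at their own pace and stop on an object; the grip force is fixed at half the most. Time passes only in rows, so rows that repeat a pose let the fingers close. It gives the time, the measured TCP pose, the force and the opening at its end, in the units of the state.
- status.sense(): the state, without advancing time (a new reading comes with each control period).
- imaging.capture(name): name is "side" or "top"; returns the picture (400x640x3 uint8, blue, green, red); there is no depth.
- imaging.camera_info(name): a dict with "fx", "fy", "cx", "cy" (pixels), "eye" and "attitude" of the camera in the world. Camera axes: x right, y up, looking along -z (the intrinsics and any distortion apply to the point x, -y, -z); pixel columns grow to the right and rows downward; lengths in mm; the calibration is good to about 2 mm. A picture is of the moment at which its call begins. camera_info takes no time and is no camera call.
- ticket.finish_job(): hands the job in, once; it reports no verdict.
The state is a dict: "clock": time; "q": joint angles; "qvel": joint speeds; "effort": joint torques, N m; "eef_pos": TCP position; "ee_rot": TCP orientation; "force": force on the tool from outside, world axes, zero at the start; "moment": the same for the moment, N m; "grip_width": finger opening in mm.
Only numpy, scipy, OpenCV 4.12 (cv2) and the standard library are available. Lean on these libraries where they do the work, as an engineer would, in place of code of your own. Each camera call takes 0.05 s, during which the arm holds its last target. There are 200 camera calls.

## Task

Load the cap lane for the next rack of tubes: with the fingertips, sweep the three loose tube caps out of the sorting tray's basin and completely through the narrow green gate into the lane, one at a time, first blue, then orange, then red, so that all three stand in single file in the lane. Slide the caps flat along the tray without lifting or tipping them, and do not let a cap shove another one through the gate. Leave the two small vials standing in the tray, the tip box and the buffer bottle where they are.

Things in the scene. Friction and masses are not known exactly. Their poses are not given: they have to be found in the camera images.
- tray: fixed low tray, white floor, grey walls. Origin on the bench under the middle of the gate's lane-side face; +y points from the basin through the gate along the lane, z up. Floor top 4 mm, wall tops 16 mm above the bench. Basin: x -125 to 125 mm, y -215 mm to the gate; two green slanting walls make a funnel from x = +-125 mm, y = -63 mm to the gate. No part of it moves.
- gate (a point): middle of the lane-side face of the gate, on the tray's floor (4 mm above the bench); axes as the tray's. The gate is a 40 mm wide opening between two green jaws, 8 mm thick (tray y -8 to 0 mm), centred on tray x = 0.
- lane_end (a point): middle of the inner face of the lane's end wall, on the tray's floor, 125 mm from the gate along tray +y. The straight lane between them is 43 mm wide inside and closed at this end: room for three caps in single file plus 20 mm. A cap pushed in later moves those already in the lane further along.
- cap_blue: tube screw cap, blue, a disc 35 mm across and 15 mm high (about 15 g), loose, lying flat on the tray's floor. Origin: centre of its underside; z up.
- cap_orange: tube screw cap, orange, a disc 35 mm across and 15 mm high (about 15 g), loose, lying flat on the tray's floor. Origin: centre of its underside; z up.
- cap_red: tube screw cap, red, a disc 35 mm across and 15 mm high (about 15 g), loose, lying flat on the tray's floor. Origin: centre of its underside; z up.
- vial_amber: small amber glass vial with a black top, 24 mm across, 45 mm tall, loose, standing in the basin near a side wall; leave alone. Origin: centre of its underside; z up.
- vial_green: small green-tinted glass vial with a white top, 24 mm across, 45 mm tall, loose, standing in the basin near the other side wall; leave alone. Origin: centre of its underside; z up.
- tip_box: blue pipette tip box, 77 x 112 x 48 mm, loose on the bench beside the lane; leave alone. Origin: centre of its underside; z up.
- buffer_bottle: white bottle with a blue cap, 52 mm across, 70 mm tall, loose on the bench on the other side of the lane; leave alone. Origin: centre of its underside; z up.

How it is judged (in metres and radians):
On the way, in this order (a step that is already met when the one before it is completed fails the run):
1. the blue cap lies in the lane, completely past the gate (y of cap_blue in the frame of tray between 0.016 and 0.126 m and x of cap_blue in the frame of tray between -0.015 and 0.015 m and height (world z) of cap_blue below 0.008 m and angle between cap_blue's own z axis and vertical below 0.15 rad), for 0.2 s.
2. the orange cap lies in the lane, completely past the gate (y of cap_orange in the frame of tray between 0.016 and 0.126 m and x of cap_orange in the frame of tray between -0.015 and 0.015 m and height (world z) of cap_orange below 0.008 m and angle between cap_orange's own z axis and vertical below 0.15 rad), for 0.2 s.
3. the red cap lies in the lane, completely past the gate (y of cap_red in the frame of tray between 0.016 and 0.126 m and x of cap_red in the frame of tray between -0.015 and 0.015 m and height (world z) of cap_red below 0.008 m and angle between cap_red's own z axis and vertical below 0.15 rad), for 0.2 s.
At the end, for the whole second after the job is handed in: All three caps lie flat and at rest in single file in the lane, blue farthest in, then orange, then red, each completely past the gate (tolerance 1.5 mm) (all of step 3 and y of cap_blue in the frame of tray between 0.083 and 0.126 m and x of cap_blue in the frame of tray between -0.015 and 0.015 m and height (world z) of each of cap_blue, cap_orange below 0.008 m and angle between each of cap_blue, cap_orange's own z axis and vertical below 0.15 rad and y of cap_orange in the frame of tray between 0.049 and 0.126 m and x of cap_orange in the frame of tray between -0.015 and 0.015 m and linear speed of each of cap_blue, cap_orange, cap_red below 0.02 m/s); the robot touches nothing.
It fails at once if a cap is lifted more than 8 mm off the tray's floor (height (world z) of any of cap_blue, cap_orange, cap_red above 0.012 m).
It fails at once if a cap is tipped by more than 0.5 rad (about 29 degrees) (angle between any of cap_blue, cap_orange, cap_red's own z axis and vertical above 0.5 rad).
It fails at once if a cap enters the gate before the cap whose turn it is has passed completely through ((y of cap_blue in the frame of tray below 0.015 m and y of cap_orange in the frame of tray above -0.01 m) or (y of cap_blue in the frame of tray below 0.015 m and y of cap_red in the frame of tray above -0.01 m) or (y of cap_orange in the frame of tray below 0.015 m and y of cap_red in the frame of tray above -0.01 m)).
It fails at once if a cap still in the gate is shoved from behind by another cap ((y of cap_blue in the frame of tray between -0.018 and 0.015 m and contact force between cap_blue and cap_orange above 0.2 N) or (y of cap_blue in the frame of tray between -0.018 and 0.015 m and contact force between cap_blue and cap_red above 0.2 N) or (y of cap_orange in the frame of tray between -0.018 and 0.015 m and contact force between cap_orange and cap_red above 0.2 N)).
It fails at once if a vial, the tip box or the buffer bottle is moved by more than 15 mm or tipped over (distance of any of vial_amber, vial_green, tip_box, buffer_bottle from where it was at the start of the episode above 0.015 m or angle between any of vial_amber, vial_green, tip_box, buffer_bottle's own z axis and vertical above 0.4 rad).
It also fails if it takes over 72 s, if anything falls off the work surface, if the arm or the gripper's body presses on something with over 40 N, if the wrist force passes 120 N, or if a joint passes its speed limit or range.

## Working session

There is one attempt and no reset: what is moved stays moved. The work goes in short steps, Python scripts to look and compute and a tool call to move; the robot and the scene stay as the last step left them, time stands still between calls to the robot, and variables do not carry over. Pictures are saved under pics/ and viewed, about 8 in all and at most 12, crops included, and the job is handed in when it is done.

Besides the shell and the picture viewer there is one more tool, called as a command line: name --pt "numbers of a row" for each row, then --argument value for the rest. step_arm: Moves the arm, as the interface text tells. Its arguments: {"type":"object","properties":{"rows":{"type":"array","items":{"type":"array","items":{"type":"number"}}}},"required":["rows"]}

```bash
mkdir -p pics && python3 - <<'E'
from workcell import status, imaging
import cv2
for n in("top","side"):
    cv2.imwrite(f"pics/{n}0.png",imaging.capture(n)); print(imaging.camera_info(n))
s=status.sense(); print(s["clock"],s["eef_pos"],s["ee_rot"],s["grip_width"])
E
```

```text
{'fx': 427.8655865406586, 'fy': 427.8655865406586, 'cx': 318.28741220662965, 'cy': 201.88440008385058, 'eye': array([445.96018739, 102.72623689, 683.88259019]), 'attitude': array([ 0.07836024, -0.07347555, -0.67064795,  0.73395663])}
{'fx': 420.20210173069046, 'fy': 420.20210173069046, 'cx': 321.5679891832874, 'cy': 203.13995544973446, 'eye': array([ 235.34329566, -260.3198168 ,  492.71938863]), 'attitude': array([ 0.3769167 , -0.13868083, -0.33516952,  0.85226922])}
0.1 [ 207.42872426 -509.25102697  303.37215692] [ 9.81354247e-01  1.92207077e-01 -7.71555284e-05 -5.24096603e-04] 85.24955431608761
```

View pics/top0.png

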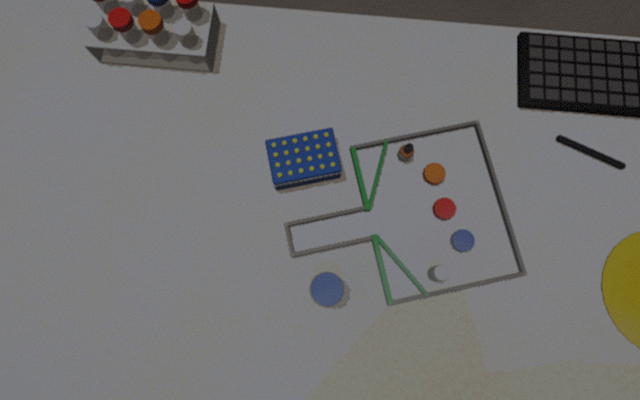

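View pics/side0.png

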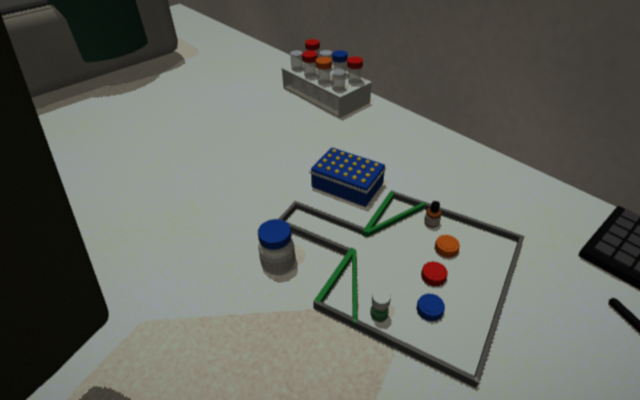

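The top view shows the tray with its lane pointing left: the gate is at about (372,223), blue at (463,240), red at (445,208) and orange at (434,174). The amber vial is at (406,150) and the green vial at (438,272). The side view agrees.

```bash
cat > h.py <<'E'
import numpy as np, cv2
from scipy.spatial.transform import Rotation as R
from workcell import status, imaging
def ray(n,px,z):
    c=imaging.camera_info(n); px=np.atleast_2d(np.asarray(px,float))
    d=np.c_[(px[:,0]-c["cx"])/c["fx"],-(px[:,1]-c["cy"])/c["fy"],-np.ones(len(px))]
    d=R.from_quat(c["attitude"]).apply(d); e=np.array(c["eye"])
    return (e+d*((z-e[2])/d[:,2])[:,None])[:,:2]
def masks(im):
    h=cv2.cvtColor(im,cv2.COLOR_BGR2HSV); f=lambda a,b:cv2.inRange(h,a,b)
    return dict(blue=f((105,90,50),(130,255,255)),orange=f((7,150,60),(18,255,255)),
      red=f((170,130,60),(180,255,255))|f((0,130,60),(5,255,255)),green=f((45,90,40),(80,255,255)))
def blobs(m,lo=60):
    n,_,st,c=cv2.connectedComponentsWithStats(m)
    return [(c[i].round(1),int(st[i,4])) for i in range(1,n) if st[i,4]>lo]
E
python3 - <<'E'
from h import *
for n in("top","side"):
    im=cv2.imread(f"pics/{n}0.png")
    for k,m in masks(im).items():
        for c,a in blobs(m): print(n,k,c,a,ray(n,c,12 if k!="green" else 12)[0].round(1))
P={"top":[(476,123),(523,273),(294,255),(287,224),(369,209),(375,237),(406,149)],"side":[(522,236),(477,380),(296,204),(366,233),(353,250)]}
for n in P: print(n,ray(n,P[n],16).round(1).tolist())
im=cv2.imread("pics/top0.png"); cv2.imwrite("pics/crop.png",cv2.convertScaleAbs(cv2.resize(im[110:315,275:535],None,fx=3,fy=2.9,interpolation=2),alpha=1.6))
E
```

```text
top blue [302.9 156. ] 2464 [667.1 146.2]
top blue [464.4 238.2] 228 [ 554.8 -121.1]
top blue [326.4 287.9] 678 [458.5  89.5]
top orange [149.2  19.9] 372 [893.8 441.7]
top orange [433.9 173.2] 331 [657.2 -69.6]
top red [118.9  16.9] 378 [894.8 496.2]
top red [444.2 208. ] 347 [600.7 -87.9]
top green [366.7 176.5] 500 [641.7  39.3]
top green [377.4 242.1] 102 [536.2  15.5]
side blue [339.7  53.3] 95 [1029.8  543.7]
side blue [348.4 168.8] 1294 [681.8 164.5]
side blue [274.  230.9] 640 [484.2 133.7]
side blue [430.9 304.7] 472 [ 553.  -117.7]
side orange [322.8  61.7] 148 [960.3 536.8]
side orange [447.  245.5] 394 [656.  -70.8]
side red [311.8  41.9] 87 [1028.   657.3]
side red [309.2  53.6] 103 [968.8 601.3]
side red [354.5  59.7] 108 [1029.1  486.3]
side red [434.4 271.4] 392 [602.  -87.4]
side green [387.1 214.5] 485 [641.5  35.6]
side green [342.8 279.9] 638 [496.2  -8.5]
side green [377.8 313. ] 66 [492.1 -78. ]
top [[749.3, -135.7], [508.1, -210.8], [503.9, 144.0], [551.5, 160.0], [587.3, 32.5], [543.4, 20.2], [693.2, -21.6]]
side [[751.4, -139.2], [506.7, -215.8], [547.0, 154.3], [583.3, 28.5], [543.8, 18.1]]
```

View pics/crop.png

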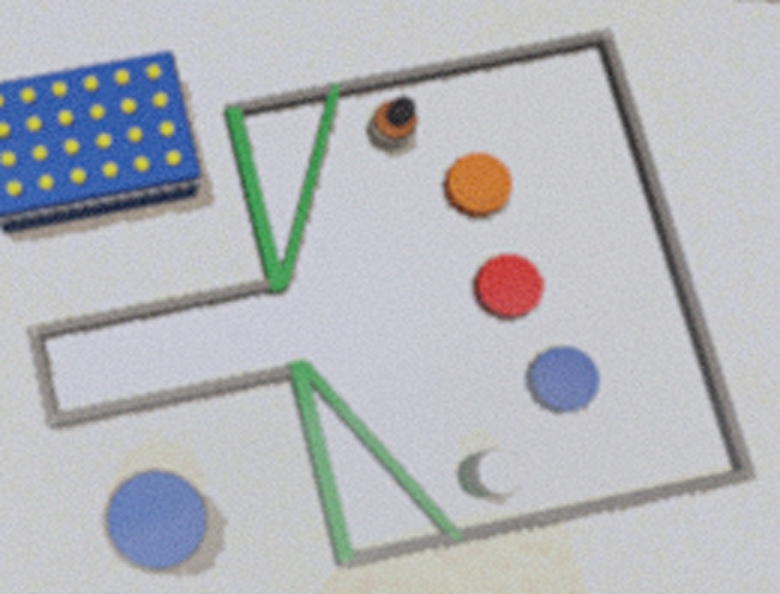

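```bash
cat >> h.py <<'E'
from scipy.optimize import least_squares
E
python3 - <<'E'
from h import *
cr=np.array([(607,32),(752,475),(30,326),(52,425),(227,107),(340,565)],float)
px=np.c_[275+cr[:,0]/3,110+cr[:,1]/2.9]
W=ray("top",px,16)
sgn=np.array([1,-1,1,-1,1,-1])
def model(p):
    a,x,y,t=p
    L=np.array([[125+t,-215-t],[-125-t,-215-t],[21.5+t,125+t],[-21.5-t,125+t],[125+t,0],[-125-t,0]])
    c,s=np.cos(a),np.sin(a); return L@np.array([[c,s],[-s,c]])+[x,y]
r=least_squares(lambda p:(model(p)-W).ravel(),[.3,563,28,5])
print(r.x.round(4),r.fun.round(1))
a,x,y,t=r.x
T=lambda w:(np.asarray(w)-[x,y])@np.array([[np.cos(a),-np.sin(a)],[np.sin(a),np.cos(a)]])
for n,w in dict(blue=(554,-119.5),orange=(656.6,-70.2),red=(601.3,-87.6),amber=(693,-22),jawR=(585.3,30.5),jawL=(543.6,19)).items(): print(n,T(w).round(1))
gw=ray("top",[(275+490/3,110+473/2.9)],30);print("greenv",T(gw[0]).round(1))
print("tcp",T((207.4,-509.3)).round(1))
open("tray.txt","w").write(f"{a} {x} {y}")
E
```

```text
[3.00700e-01 5.65390e+02 3.19692e+01 4.14280e+00] [ 0.6 -1.2 -0.3 -0.7 -2.1 -0.5  1.3  1.4  0.2  1.   0.3  0. ]
blue [ -55.7 -141.3]
orange [  56.9 -124.6]
red [  -1.1 -124.8]
amber [105.9 -89.3]
jawR [18.6 -7.3]
jawL [-24.7  -5.9]
greenv [-99.2 -83. ]
tcp [-502.3 -410.9]
```

```bash
cat >> h.py <<'E'
_a,_x,_y=map(float,open("tray.txt").read().split()); _M=np.array([[np.cos(_a),-np.sin(_a)],[np.sin(_a),np.cos(_a)]])
T=lambda w:(np.asarray(w,float)-[_x,_y])@_M      # world->tray
def pose():
    s=status.sense(); Rm=R.from_quat(s["ee_rot"]).as_matrix(); return s,Rm
def go(x,y,z,phi=0):
    "row shift (tool axes) and turn to put TCP at tray x,y, world z, tool x heading phi deg clockwise from tray +y"
    s,Rm=pose(); w=np.array([x,y])@_M.T+[_x,_y]
    d=Rm.T@(np.r_[w,z]-s["eef_pos"]); th=np.arctan2(Rm[1,0],Rm[0,0]); t=_a+np.pi/2-np.radians(phi)
    print("row",d.round(1),"turn",round(-(t-th),3),"| tray now",T(s["eef_pos"][:2]).round(1),round(s["eef_pos"][2],1),"head",round(np.degrees(_a+np.pi/2-th),1),"grip",round(s["grip_width"],1),"F",np.round(s["force"],1),"t",round(s["clock"],2))
E
python3 -c "
from h import *
go(-56,-182,140)"
```

```text
row [ 464.2 -189.5  163.6] turn -1.485 | tray now [-502.2 -410.9] 303.4 head 85.1 grip 85.2 F [-0.1  0.1  0. ] t 0.1
```

step_arm --pt "0.62 464 -189.5 163.5 -1.485" --pt "0.62 464 -189.5 163.5 -1.485" --pt "0.62 464 -189.5 163.5 -1.485" --pt "0.62 464 -189.5 163.5 -1.485" --pt "0.62 464 -189.5 163.5 -1.485" --pt "0.62 464 -189.5 163.5 -1.485" --pt "0.62 464 -189.5 163.5 -1.485" --pt "0.62 464 -189.5 163.5 -1.485" --pt "0.62 464 -189.5 163.5 -1.485" --pt "0.62 464 -189.5 163.5 -1.485" --pt "0.62 464 -189.5 163.5 -1.485" --pt "0.62 464 -189.5 163.5 -1.485"

```text
clock: 1.1
eef_pos: [548.2, -175.2, 147.9]
ee_rot: [0.59, 0.807, -0.0, -0.0]
force: [0.1, -1.6, 0.3]
grip_width: 16.1
```

```bash
python3 -c "
from h import *
go(-56,-182,100)"
```

```text
row [10.6 21.8 47.9] turn 0.007 | tray now [ -77.7 -192.7] 147.9 head -0.4 grip 16.1 F [ 0.1 -1.6  0.3] t 1.1
```

step_arm --pt "0.62 10 20 20 0" --pt "0.62 10 20 42 0" --pt "0.62 10 20 42 0"

```text
clock: 1.35
eef_pos: [562.2, -159.7, 102.4]
ee_rot: [0.592, 0.806, -0.001, -0.003]
force: [-0.7, -0.2, 0.3]
grip_width: 16.4
```

```bash
python3 -c "
from h import *
go(-56,-182,81)
cv2.imwrite('pics/s1.png',imaging.capture('side')[150:400,250:560].repeat(2,0).repeat(2,1))"
```

```text
row [ 0.   3.9 21.4] turn 0.002 | tray now [ -59.8 -182.1] 102.4 head -0.1 grip 16.4 F [-0.7 -0.2  0.3] t 1.35
```

View pics/s1.png

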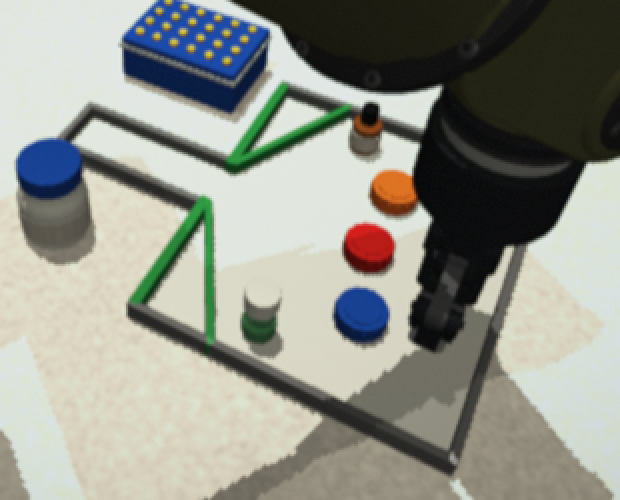

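The fingers hang just behind the blue cap at about crop (430,335), and they are clear of everything. I'll descend gently and watch the force.

step_arm --pt "0.62 0 4 8 0" --pt "0.62 0 4 14 0" --pt "0.62 0 4 17 0" --pt "0.62 0 4 19 0" --pt "0.62 0 4 20 0" --pt "0.62 0 4 20 0"

```text
clock: 1.9
eef_pos: [567.1, -160.5, 87.0]
ee_rot: [0.593, 0.805, 0.0, 0.0]
force: [0.0, 1.0, 0.8]
grip_width: 16.4
```

```bash
python3 -c "
from h import *
go(-55,-128,81)
go(-56,-182,79)
im=imaging.capture('side'); cv2.imwrite('pics/s2.png',im[230:400,380:560].repeat(3,0).repeat(3,1))"
```

```text
row [56.3  0.4  6. ] turn -0.0 | tray now [ -55.4 -184.3] 87.0 head 0.0 grip 16.4 F [0.  1.  0.8] t 1.9
row [ 2.3 -0.6  8. ] turn -0.0 | tray now [ -55.4 -184.3] 87.0 head 0.0 grip 16.4 F [0.  1.  0.8] t 1.9
```

View pics/s2.png

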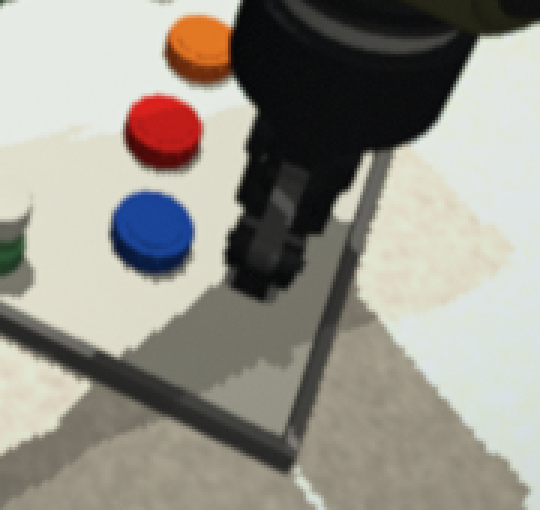

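Not in contact yet. The tip bottom is near crop (265,298). I'll go down to TCP z≈80 (tips at about 8 mm), then push blue along +y to about y=-100.

step_arm --pt "0.62 0 0 2 0" --pt "0.62 0 0 4 0" --pt "0.62 0 0 6 0" --pt "0.62 0 0 7 0" --pt "0.62 0 0 7 0"

```text
clock: 2.37
eef_pos: [567.1, -160.2, 79.5]
ee_rot: [0.593, 0.805, -0.0, -0.0]
force: [-0.0, -0.0, 0.7]
grip_width: 16.6
```

```bash
python3 -c "
from h import *
go(-55,-127,80)
for z in (0,5,10,15): print(z,T(ray('side',[(468.3,329.3)],z)[0]).round(1))"
```

```text
row [57.   0.3 -0.5] turn 0.0 | tray now [ -55.3 -184. ] 79.5 head -0.0 grip 16.6 F [-0.  -0.   0.7] t 2.37
0 [ -59.4 -192.8]
5 [ -62.9 -192.7]
10 [ -66.3 -192.6]
15 [ -69.8 -192.5]
```

step_arm --pt "0.62 4 0 0 0" --pt "0.62 9 0 0 0" --pt "0.62 14 0 0 0" --pt "0.62 19 0 0 0" --pt "0.62 24 0 0 0" --pt "0.62 29 0 0 0" --pt "0.62 34 0 0 0" --pt "0.62 39 0 0 0" --pt "0.62 44 0 0 0" --pt "0.62 49 0 0 0" --pt "0.62 54 0 0 0" --pt "0.62 57 0 0 0"

```text
clock: 3.37
eef_pos: [550.1, -105.2, 79.8]
ee_rot: [0.593, 0.805, -0.0, -0.0]
force: [-0.7, -0.1, 0.1]
grip_width: 16.2
```

```bash
cat >> h.py <<'E'
def caps():
    for n in("side","top"):
        im=imaging.capture(n); cv2.imwrite(f"pics/last_{n}.png",im)
        for k,m in masks(im).items():
            if k=="green": continue
            for c,a in blobs(m):
                t=T(ray(n,c,12)[0])
                if abs(t[0])<125 and -220<t[1]<130: print(n,k,a,t.round(1))
E
python3 -c "
from h import *
caps();go(-55,-127,80)"
```

```text
side blue 749 [90.8 73.4]
side blue 801 [-52.1 117.2]
side blue 356 [-58.9 -96.6]
top blue 203 [ -52.6 -102.1]
top blue 120 [-77.9  97.6]
top orange 335 [  57.4 -124.2]
top red 270 [  -0.5 -121.9]
row [-0.3  0.2 -0.1] turn 0.001 | tray now [ -55.2 -126.7] 79.9 head -0.0 grip 16.3 F [ 0.2 -0.   0. ] t 3.47
```

step_arm --pt "0.62 -12 0 0 0" --pt "0.62 -12 -3 0 0.12" --pt "0.62 -12 -7 0 0.24" --pt "0.62 -11 -11 0 0.36" --pt "0.62 -9 -15 0 0.48" --pt "0.62 -6 -19 0 0.6" --pt "0.62 -2 -23 0 0.72" --pt "0.62 2 -25 0 0.813" --pt "0.62 2 -25 0 0.813" --pt "0.62 2 -25 0 0.813"

```text
clock: 4.3
eef_pos: [526.1, -112.0, 79.9]
ee_rot: [0.862, 0.506, 0.0, 0.0]
force: [-0.1, 0.2, 0.2]
grip_width: 16.5
```

```bash
python3 -c "
from h import *
go(-19.3,-66.2,80,46.6)"
```

```text
row [85.3 -1.3 -0.1] turn 0.003 | tray now [ -80.2 -125.9] 79.9 head 46.4 grip 16.5 F [-0.1  0.2  0.2] t 4.3
```

step_arm --pt "0.62 7 -1 0 0" --pt "0.62 14 -1 0 0" --pt "0.62 21 -1 0 0" --pt "0.62 28 -1 0 0" --pt "0.62 35 -1 0 0" --pt "0.62 42 -1 0 0" --pt "0.62 49 -1 0 0" --pt "0.62 56 -1 0 0" --pt "0.62 63 -1 0 0" --pt "0.62 70 -1 0 0" --pt "0.62 77 -1 0 0" --pt "0.62 83 -1 0 0"

```text
clock: 5.3
eef_pos: [566.0, -37.8, 79.8]
ee_rot: [0.863, 0.505, 0.0, -0.0]
force: [0.3, 0.2, 0.2]
grip_width: 16.1
```

step_arm --pt "0.62 0 0 0 0" --pt "0.62 -15 0 0 0" --pt "0.62 -20 0 0 0" --pt "0.62 -20 0 0 0"

```text
clock: 5.63
eef_pos: [555.1, -57.3, 79.8]
ee_rot: [0.864, 0.504, -0.0, -0.0]
force: [-0.5, 0.3, -0.8]
grip_width: 16.4
```

```bash
python3 -c "
from h import *
caps();go(0,-86,80,0)
im=cv2.imread('pics/last_top.png');cv2.imwrite('pics/v6.png',cv2.resize(im[110:315,275:535],None,fx=3,fy=2.9,interpolation=2))"
```

```text
side blue 795 [93.2 70.7]
side blue 800 [-52.2 117.3]
side blue 94 [ -0.7 -38.1]
side orange 265 [  53. -130.]
side red 496 [  -4.1 -125.2]
top blue 69 [86.2 59.2]
top blue 357 [ -0.1 -48.3]
top blue 91 [-79.   99.8]
row [22.8 27.6 -0.1] turn -0.814 | tray now [-35.5 -81.6] 79.9 head 46.6 grip 16.2 F [ 0.9 -0.9  0.4] t 5.73
```

View pics/v6.png

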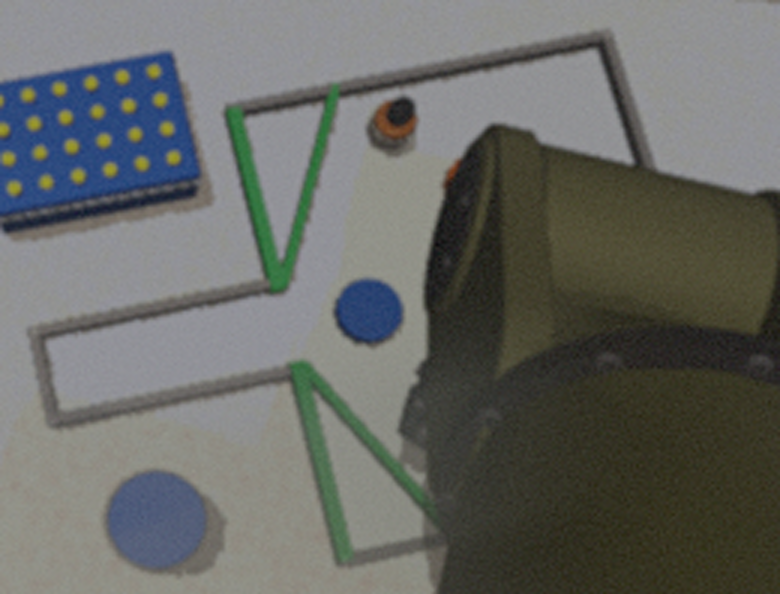

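Blue is at about crop (369,311), just in front of the gate. The jaw tips, at (280,290) and (300,362), suggest my tray x is biased by 2–3 mm. I'll check the lane centre with transects.

```bash
python3 - <<'E'
from h import *
from h import _a,_x,_y,_M
c=imaging.camera_info("top"); Rc=R.from_quat(c["attitude"])
def proj(P):
    d=Rc.inv().apply(P-c["eye"]); return np.c_[c["cx"]-c["fx"]*d[:,0]/d[:,2], c["cy"]+c["fy"]*d[:,1]/d[:,2]].astype(np.float32)
g=cv2.imread("pics/top0.png").astype(np.float32).mean(2)
xs=np.arange(-36,36,.5)
def prof(y):
    w=np.c_[xs,np.full(len(xs),y)]@_M.T+[_x,_y]; p=proj(np.c_[w,np.full(len(xs),16.)])
    return cv2.remap(g,p[:,0].copy(),p[:,1].copy(),1).ravel()
for y0 in (20,45,70,95):
    p=np.mean([prof(y) for y in np.arange(y0-8,y0+9,1.)],0); p=cv2.GaussianBlur(p[None],(0,0),1.5).ravel()
    i=[k for k in range(2,len(p)-2) if p[k]==p[k-2:k+3].min() and p[k]<np.median(p)-12]
    print(y0,[(xs[k],int(p[k])) for k in i])
E
```

```text
20 [(np.float64(-26.5), 76), (np.float64(22.0), 66)]
45 [(np.float64(-27.0), 77), (np.float64(22.0), 68)]
70 [(np.float64(-27.0), 78), (np.float64(22.0), 66)]
95 [(np.float64(-27.0), 79), (np.float64(22.0), 66)]
```

```bash
python3 - <<'E'
from h import _a,_x,_y,go
import numpy as np
x,y=_x-2*np.cos(_a),_y-2*np.sin(_a); open("tray.txt","w").write(f"{_a} {x} {y}")
E
python3 -c "
from h import *
go(2,-86,80,0)"
```

```text
row [22.8 27.6 -0.1] turn -0.814 | tray now [-33.5 -81.6] 79.9 head 46.6 grip 16.2 F [ 0.9 -0.9  0.4] t 5.73
```

Closure 0.62 gives 16.3 mm and the gap is linear, so 0.92 should give about 3.4 mm.

step_arm --pt "0.92 0 0 0 -0.1" --pt "0.92 4 4 0 -0.22" --pt "0.92 8 9 0 -0.34" --pt "0.92 12 14 0 -0.46" --pt "0.92 16 19 0 -0.58" --pt "0.92 20 24 0 -0.7" --pt "0.92 22.8 27.6 0 -0.814" --pt "0.92 22.8 27.6 0 -0.814" --pt "0.92 22.8 27.6 0 -0.814"

```text
clock: 6.48
eef_pos: [591.0, -49.5, 79.7]
ee_rot: [0.594, 0.804, -0.0, -0.0]
force: [-0.6, 0.5, -0.8]
grip_width: 3.3
```

```bash
python3 -c "
from h import *
go(0,-8,80,0)
im=imaging.capture('top')
for c,a in blobs(masks(im)['blue']): print(a,T(ray('top',c,12)[0]).round(1))"
```

```text
row [77.4 -2.5 -0.3] turn -0.002 | tray now [  2.3 -85.4] 79.7 head 0.1 grip 3.3 F [-0.6  0.5 -0.8] t 6.48
2439 [133.  79.]
112 [88.3 79.9]
353 [  1.9 -48.3]
76 [-77.6  99.7]
```

step_arm --pt "0.92 6 0 0 0" --pt "0.92 11 -0.3 0 0" --pt "0.92 15 -0.7 0 0" --pt "0.92 19 -1 0 0" --pt "0.92 23 -1.3 0 0" --pt "0.92 27 -1.6 0 0" --pt "0.92 31 -2 0 0" --pt "0.92 35 -2.3 0 0" --pt "0.92 38 -2.3 0 0"

```text
clock: 7.28
eef_pos: [577.3, -13.5, 79.8]
ee_rot: [0.593, 0.805, -0.0, -0.0]
force: [0.0, -0.3, -0.5]
grip_width: 3.7
```

```bash
python3 -c "
from h import *
go(0,-8,80,0)
im=imaging.capture('top')
for c,a in blobs(masks(im)['blue']): print(a,T(ray('top',c,12)[0]).round(1))"
```

```text
row [39.   0.1 -0.2] turn 0.001 | tray now [ -0.1 -47. ] 79.8 head -0.1 grip 3.7 F [ 0.  -0.3 -0.5] t 7.28
2442 [133.   78.8]
107 [88.2 78.8]
162 [  2.2 -11.2]
106 [-76.9  97.4]
```

step_arm --pt "0.92 4 0 0 0" --pt "0.92 8 0 0 0" --pt "0.92 12 0 0 0" --pt "0.92 16 0 0 0" --pt "0.92 20 0 0 0" --pt "0.92 24 0 0 0" --pt "0.92 28 0 0 0" --pt "0.92 32 0 0 0" --pt "0.92 36 0 0 0" --pt "0.92 40 0 0 0" --pt "0.92 42 0 0 0" --pt "0.92 42 0 0 0"

```text
clock: 8.33
eef_pos: [564.9, 26.6, 79.8]
ee_rot: [0.593, 0.806, -0.0, -0.0]
force: [-0.1, -0.9, -0.4]
grip_width: 3.2
```

step_arm --pt "0.92 -10 0 -20 0" --pt "0.92 -20 10 -55 0" --pt "0.92 -55 45 -55 0" --pt "0.92 -95 70 -55 0" --pt "0.92 -135 70 -55 0" --pt "0.92 -150 70 -55 0"

```text
clock: 8.83
eef_pos: [678.0, -99.2, 134.8]
ee_rot: [0.593, 0.805, 0.0, 0.001]
force: [-1.0, -0.5, -0.3]
grip_width: 3.3
```

```bash
python3 -c "
from h import *
caps();go(70,-170,80,-35)
cv2.imwrite('pics/v7.png',cv2.resize(cv2.imread('pics/last_side.png')[130:400,240:560],None,fx=2,fy=2))"
```

```text
side blue 645 [-45.8 121. ]
side blue 326 [ 2.7 24.6]
side orange 69 [116. -83.]
side orange 412 [  57.7 -125. ]
side red 387 [   1.8 -124.8]
top blue 68 [88.1 65.8]
top blue 357 [ 0.2 23.5]
top blue 95 [-76.5  98.5]
top orange 339 [  59.6 -124.4]
top red 352 [   0.  -124.8]
row [-10.6   0.5  54.2] turn -0.614 | tray now [  69.5 -159.4] 134.2 head 0.2 grip 3.9 F [-0.9  0.2  0.1] t 8.93
```

View pics/v7.png

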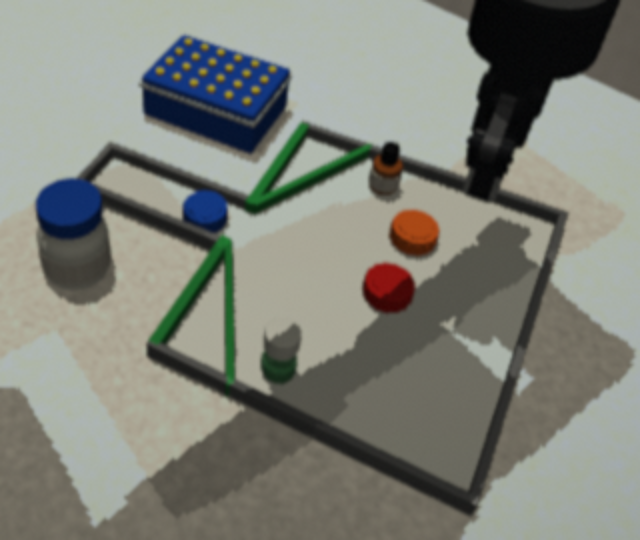

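Blue is in the lane at about (0,24). Next is orange: one diagonal sweep, starting from (80.7,-152.6) at heading -37.6°.

step_arm --pt "0.62 7 11 0 -0.12" --pt "0.62 7 11 0 -0.24" --pt "0.62 7 11 10 -0.36" --pt "0.62 7 11 20 -0.48" --pt "0.62 7 11 32 -0.6" --pt "0.62 7 11 42 -0.66" --pt "0.62 7 11 50 -0.66" --pt "0.62 7 11 54 -0.66" --pt "0.62 7 11 54 -0.66"

```text
clock: 9.68
eef_pos: [684.5, -86.0, 79.9]
ee_rot: [0.301, 0.954, -0.0, -0.001]
force: [0.4, -0.2, -0.0]
grip_width: 16.1
```

```bash
python3 -c "
from h import *
go(16.2,-69,80,-37.6)"
```

```text
row [102.   -2.8   0. ] turn 0.003 | tray now [  80.8 -147.9] 79.9 head -37.8 grip 16.1 F [ 0.4 -0.2 -0. ] t 9.68
```

step_arm --pt "0.62 0 -2.8 0 0" --pt "0.62 5 -2.8 0 0" --pt "0.62 11 -2.8 0 0" --pt "0.62 17 -2.8 0 0" --pt "0.62 23 -2.8 0 0" --pt "0.62 29 -2.8 0 0" --pt "0.62 35 -2.8 0 0" --pt "0.62 41 -2.8 0 0" --pt "0.62 47 -2.8 0 0" --pt "0.62 53 -2.8 0 0" --pt "0.62 59 -2.8 0 0" --pt "0.62 65 -2.8 0 0"

```text
clock: 10.68
eef_pos: [629.5, -51.1, 80.8]
ee_rot: [0.3, 0.954, 0.0, 0.0]
force: [0.6, -0.1, 0.4]
grip_width: 16.4
```

step_arm --pt "0.62 6 0 0 0" --pt "0.62 12 0 0 0" --pt "0.62 18 0 0 0" --pt "0.62 24 0 0 0" --pt "0.62 30 0 0 0" --pt "0.62 35 0 0 0" --pt "0.62 37 0 0 0" --pt "0.62 37 0 0 0" --pt "0.62 25 0 0 0" --pt "0.62 17 0 0 0" --pt "0.62 17 0 0 0"

```text
clock: 11.6
eef_pos: [617.0, -42.6, 80.9]
ee_rot: [0.3, 0.954, 0.0, 0.0]
force: [0.7, -0.0, -0.0]
grip_width: 16.3
```

```bash
python3 -c "
from h import *
caps();go(0,-86,80,0)"
```

```text
side blue 678 [91.2 78.3]
side blue 768 [-49.7 117.7]
side blue 360 [ 1.6 23.6]
side orange 421 [ -2.3 -48.9]
side red 466 [  -1.4 -126. ]
top blue 107 [88.4 79.5]
top blue 359 [ 0.2 23.5]
top blue 72 [-76.9 102.3]
top orange 339 [ -0.3 -47.7]
row [ 17.  -22.8   0.5] turn 0.661 | tray now [ 28.4 -85.5] 80.5 head -37.9 grip 16.2 F [ 0.7 -0.4 -0.4] t 11.7
```

step_arm --pt "0.92 0 0 0 0.1" --pt "0.92 4 -5 0 0.22" --pt "0.92 8 -10 0 0.34" --pt "0.92 11 -15 0 0.46" --pt "0.92 15 -20 0 0.58" --pt "0.92 17 -22.8 0 0.661" --pt "0.92 17 -22.8 0 0.661" --pt "0.92 17 -22.8 0 0.661"

```text
clock: 12.37
eef_pos: [588.9, -50.5, 80.9]
ee_rot: [0.592, 0.806, 0.0, -0.0]
force: [0.5, 0.4, -0.5]
grip_width: 3.4
```

```bash
python3 -c "
from h import *
go(0,-8,80,0)"
```

```text
row [77.8  0.2  0.9] turn 0.003 | tray now [  0.1 -85.8] 80.9 head -0.2 grip 3.4 F [ 0.5  0.4 -0.5] t 12.37
```

step_arm --pt "0.92 6 0 0 0" --pt "0.92 11 0 0 0" --pt "0.92 15 0 0 0" --pt "0.92 19 0 0 0" --pt "0.92 23 0 0 0" --pt "0.92 27 0 0 0" --pt "0.92 31 0 0 0" --pt "0.92 35 0 0 0" --pt "0.92 39 0 0 0" --pt "0.92 43 0 0 0"

```text
clock: 13.2
eef_pos: [576.2, -9.2, 80.8]
ee_rot: [0.593, 0.805, 0.0, -0.0]
force: [0.8, -0.3, 0.2]
grip_width: 3.4
```

step_arm --pt "0.92 4 0 0 0" --pt "0.92 8 0 0 0" --pt "0.92 12 0 0 0" --pt "0.92 16 0 0 0" --pt "0.92 20 0 0 0" --pt "0.92 24 0 0 0" --pt "0.92 28 0 0 0" --pt "0.92 32 0 0 0" --pt "0.92 35 0 0 0" --pt "0.92 37 0 0 0" --pt "0.92 37.5 0 0 0" --pt "0.92 37.5 0 0 0"

```text
clock: 14.2
eef_pos: [565.2, 26.3, 80.8]
ee_rot: [0.593, 0.805, 0.0, -0.0]
force: [-0.3, -0.0, -0.0]
grip_width: 3.4
```

step_arm --pt "0.92 -12 0 -20 0" --pt "0.92 -25 0 -55 0" --pt "0.92 -60 0 -55 0" --pt "0.92 -100 0 -55 0" --pt "0.92 -140 0 -55 0" --pt "0.92 -157 0 -55 0" --pt "0.92 -157 0 -55 0"

```text
clock: 14.78
eef_pos: [612.2, -127.6, 135.8]
ee_rot: [0.595, 0.804, -0.0, 0.0]
force: [0.3, -0.7, -0.8]
grip_width: 3.1
```

```bash
python3 -c "
from h import *
caps();go(0,-163,80,0)
cv2.imwrite('pics/v8.png',cv2.resize(cv2.imread('pics/last_side.png')[130:400,240:560],None,fx=2,fy=2))"
```

```text
side blue 635 [91.  79.3]
side blue 327 [ 1.5 58.8]
side blue 655 [-46.1 120.6]
side orange 73 [115.8 -83.1]
side orange 371 [ 1.1 23. ]
side red 450 [  -0.7 -125.8]
top blue 363 [ 0.6 58.2]
top blue 167 [-75.1  96.4]
top orange 334 [ 0.7 23.3]
top red 351 [  -0.  -125.1]
row [-0.2  0.2 55.5] turn -0.001 | tray now [  -0.2 -162.8] 135.5 head 0.1 grip 3.1 F [-0.1  0.5 -0.3] t 14.88
```

View pics/v8.png

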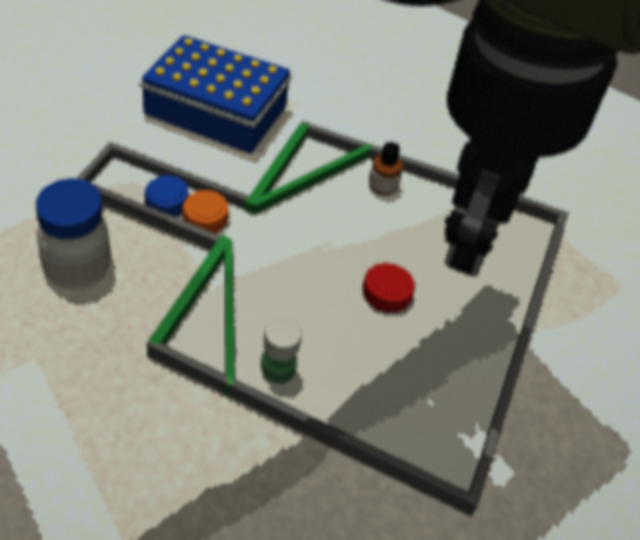

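Blue is at y≈58 and orange at y≈23 in the lane; the vials haven't moved. Red goes straight ahead, with the wide cradle first and then narrow.

step_arm --pt "0.62 0 0 20 0" --pt "0.62 0 0 38 0" --pt "0.62 0 0 48 0" --pt "0.62 0 0 53 0" --pt "0.62 0 0 55 0" --pt "0.62 0 0 55 0" --pt "0.62 7 0 55 0" --pt "0.62 14 0 55 0" --pt "0.62 21 0 55 0" --pt "0.62 28 0 55 0" --pt "0.62 35 0 55 0" --pt "0.62 42 0 55 0"

```text
clock: 15.88
eef_pos: [599.1, -82.8, 81.1]
ee_rot: [0.593, 0.805, 0.0, 0.0]
force: [0.1, 0.3, 0.1]
grip_width: 16.5
```

step_arm --pt "0.62 7 0 0 0" --pt "0.62 14 0 0 0" --pt "0.62 21 0 0 0" --pt "0.62 28 0 0 0" --pt "0.62 35 0 0 0" --pt "0.62 42 0 0 0" --pt "0.62 46 0 0 0" --pt "0.62 46 0 0 0" --pt "0.62 36 0 0 0" --pt "0.92 36 0 0 0" --pt "0.92 36 0 0 0" --pt "0.92 36 0 0 0"

```text
clock: 16.88
eef_pos: [588.6, -49.7, 80.7]
ee_rot: [0.593, 0.805, -0.0, -0.0]
force: [-0.2, -0.0, 0.2]
grip_width: 3.3
```

```bash
python3 -c "
from h import *
caps();go(0,-6,80,0)"
```

```text
side blue 687 [91.3 77.6]
side blue 333 [ 1.4 58.5]
side blue 782 [-49.8 117.6]
side orange 368 [ 1.2 22.9]
side red 384 [ -3.3 -46.7]
top blue 107 [88.3 80.6]
top blue 359 [ 0.5 58.3]
top blue 86 [-75.7 100.7]
top orange 336 [ 0.5 23.3]
top red 356 [  0.4 -46.8]
row [78.6 -0.1  0.8] turn -0.0 | tray now [  0.  -84.6] 80.7 head 0.0 grip 3.4 F [ 0.4  0.3 -1.2] t 16.98
```

step_arm --pt "0.92 6 0 0 0" --pt "0.92 11 0 0 0" --pt "0.92 15 0 0 0" --pt "0.92 19 0 0 0" --pt "0.92 23 0 0 0" --pt "0.92 27 0 0 0" --pt "0.92 31 0 0 0" --pt "0.92 35 0 0 0" --pt "0.92 39 0 0 0" --pt "0.92 43 0 0 0"

```text
clock: 17.82
eef_pos: [575.7, -7.8, 80.8]
ee_rot: [0.593, 0.805, 0.0, 0.0]
force: [1.3, -0.4, -1.0]
grip_width: 3.4
```

step_arm --pt "0.92 4 0 0 0" --pt "0.92 8 0 0 0" --pt "0.92 12 0 0 0" --pt "0.92 16 0 0 0" --pt "0.92 20 0 0 0" --pt "0.92 24 0 0 0" --pt "0.92 28 0 0 0" --pt "0.92 32 0 0 0" --pt "0.92 35 0 0 0" --pt "0.92 36.5 0 0 0" --pt "0.92 37 0 0 0" --pt "0.92 37 0 0 0"

```text
clock: 18.82
eef_pos: [564.9, 27.2, 80.8]
ee_rot: [0.593, 0.805, 0.0, 0.0]
force: [0.3, -0.1, 0.6]
grip_width: 3.3
```

step_arm --pt "0.92 -12 0 -20 0" --pt "0.92 -25 0 -55 0" --pt "0.92 -60 0 -60 0" --pt "0.92 -100 0 -70 0" --pt "0.92 -140 0 -80 0" --pt "0.92 -157 0 -80 0" --pt "0.92 -157 0 -80 0"

```text
clock: 19.4
eef_pos: [612.0, -126.7, 161.4]
ee_rot: [0.595, 0.804, 0.0, 0.001]
force: [-0.7, -0.8, -0.4]
grip_width: 3.8
```

```bash
python3 -c "
from h import *
caps();go(0,-163,80,0)
cv2.imwrite('pics/v9.png',cv2.resize(cv2.imread('pics/last_side.png')[130:400,240:560],None,fx=2,fy=2))"
```

```text
side blue 294 [ 2.2 95.9]
side blue 645 [-45.7 120.9]
side orange 71 [115.8 -83.2]
side orange 340 [ 0.9 59.4]
side red 360 [ 1.8 25. ]
top blue 359 [ 0.7 94.3]
top blue 160 [-75.2  95.6]
top orange 334 [ 0.8 58.9]
top red 354 [ 0.4 24.3]
row [-1.2  0.3 80.4] turn -0.001 | tray now [  -0.2 -161.8] 160.4 head 0.1 grip 3.7 F [-0.4  0.7 -0.1] t 19.5
```

View pics/v9.png

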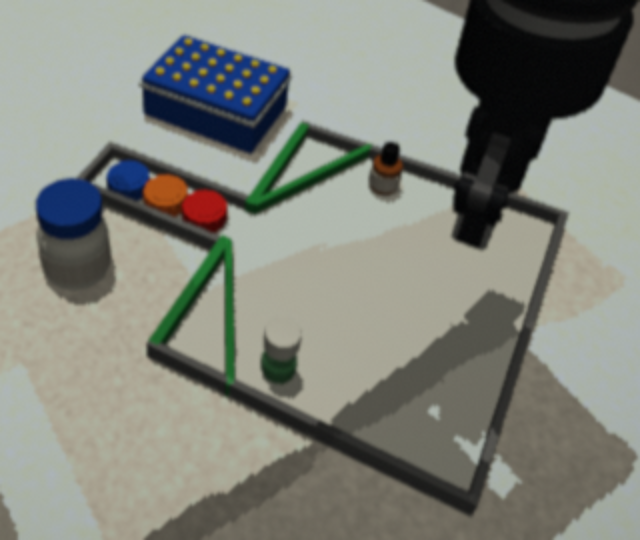

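All three caps are in single file: blue at crop (128,178), orange at (165,193), red at (204,209). The arm is clear and the other items haven't moved.

```bash
python3 -c "
from workcell import ticket
print(ticket.finish_job())"
```

```text
the job is handed in; nothing more can be done
None
```

I swept the blue, orange and red caps, in that order, through the gate into the lane and handed the job in at about 19.5 s. `finish_job` gives no verdict, so the result rests on my own checks.

- **Method:** Each cap was cradled with slightly open fingertips to a point in front of the gate, then pushed through with nearly closed fingers.
- **Cap positions:** The last top view put blue at y ≈ 94 mm, orange at 59 mm and red at 24 mm, all within 1 mm of the lane's centre line. The side view agreed to about 2 mm. That leaves at least 8 mm to each cap's lower y limit.
- **Flatness and surroundings:** In the last picture the caps lie flat, and the vials, tip box and bottle look unmoved; I judged the surroundings by eye and did not measure them. The arm was lifted clear, and every force reading stayed near zero.
- **Disagreement:** The first tray fit was about 2 mm off in x against the lane walls. I corrected it before the first gate push.

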